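# Press a filter cassette shut in the trigger clamp

### The job

Close the loosely assembled filter cassette (the one without a blue band): lay it in the white cradle between the jaws of the bench clamp, squeeze the clamp's orange trigger stroke by stroke until the jaw has pressed the two halves fully together, and stop as soon as the trigger turns stiff partway through a stroke, because the thin plastic cracks if it is squeezed hard. Then press the red release tab so that the jaw springs all the way back, leaving the closed cassette in the cradle. Let the trigger do the work: do not push the jaw along with the fingers, and leave the two finished cassettes in the rack alone.

Things in the scene. Friction and masses are not known exactly. Their poses are not given: they have to be found in the camera images.
- cassette: The open one: clear round filter cassette, no blue band, 40 mm diameter, lying on its side. Origin on its axis, mid base half; x along the axis towards the cap. Base from x=-10 to 10; cap, 14 long, from 10+gap to 24+gap. Ports 10 thick at both ends on the axis: blue plug to -18, red plug to 29+gap. Closed 34 long between end faces. Grip it across the base; 40-80 g.
- cassette_cap (a joint): Gap between the halves in m: starts at 0.0045 to 0.0065, 0 is fully closed (under 0.0008 counts). A press fit: the cap slides on against about 8 N of friction and stays where it is pushed.
- clamp: Bench clamp fixed to the bench: light plate 222x68 mm with a blue fixed jaw at one end, white V cradle, toothed bar with black moving jaw, blue drive housing with orange trigger and black upright handle, red release tab behind. Origin on the bench under the trigger pivot; x along the bar, the way the moving jaw advances. Both jaws have a 13 mm slot for the ports, tops at 64 mm.
- cradle (a point): On the rubber face of the fixed jaw, 44 mm up, 130 mm ahead (+x) of the clamp's origin; axes as the clamp's. A cassette lying in the V cradle (4 to 30 mm before this face, flanks 45 deg) has its axis at this height along clamp x; either end may face the fixed jaw. With the base touching the jaw its origin is 10 mm before this point, with the cap 24 mm plus gap.
- handle_grip (a point): Middle of the rear (-x) face of the black fixed handle, 121 mm above the bench, 46 mm behind the clamp's origin. The handle is 22 mm thick in x, 26 mm wide, top at 134 mm. Handle and trigger roll together are 57 mm across at rest, about 39 mm with the trigger squeezed right in.
- trigger_roll (a point): Front (+x) of the orange trigger's round roll, 24 mm wide, 121 mm up at rest, 11 mm ahead of the clamp's origin. Squeeze it towards the handle. Force here: 4-6 N walking the jaw freely, 8-14 N while the halves slide together (rising along a stroke), above 13 N with the halves home, 20 N on the cassette at roughly 17 N. At full travel it meets its stop and feels hard too.
- tab_top (a point): Top of the red release tab's pad (34 x 22 mm), about 79 mm above the bench and 95 mm behind (-x of) the clamp's origin. Press it down 5 to 9 mm (2-7 N): it lifts both pawls off the teeth and the spring draws the jaw fully back. Free space round it.
- jaw_face (a point): Centre of the moving jaw's rubber face, 44 mm up; 52 mm before the fixed jaw's face with the jaw fully back, 34 mm before it when it touches a closed cassette that lies against the fixed jaw.
- trigger (a joint): Trigger angle in rad: 0 at rest, 0.33 squeezed right in; springs back when let go. The first 0.05 to 0.1 rad take up the slack of the drive pawl.
- release_tab (a joint): Release tab angle in rad: near 0 at rest, grows as the tab is pressed, 0.19 at its stop; it also dips slightly each time the pawl climbs a tooth.
- cassette_b: Finished cassette, 40 mm diameter, with blue shrink band, lying in the rack. Origin on its axis, x along the axis. Must stay where it is.
- cassette_c: Second finished cassette, same as cassette_b, also in the rack. Must stay where it is.
- rack: White V rack fixed to the bench, 190 x 52 mm, holding three cassettes in a row along its x, 62 mm apart, their axes 44 mm up (tops at 64 mm). V flanks reach 32 mm up, thin dividers 38 mm. Origin at the middle of its underside.
- jaw_pad: Rubber facing of the moving jaw (two strips either side of the slot, 8 N per mm). This presses the cassette: 10 N or more with the halves together seats it, above 20 N the plastic cracks. Fingers must not push it.
- clamp_jaw: Toothed steel bar with the forked black moving jaw (44 mm wide, 62 mm high, 8 mm thick); it slides along clamp x towards the fixed jaw, up to 24 mm from fully back. A spring pulls it back; the holding pawl keeps it at every tooth, 5.5 mm apart, and a full trigger stroke gains one tooth. Origin meaning: moves with the jaw; equals the clamp's origin when fully back.
Not all that is in view belongs to the job. Leave any purple or turquoise look-alike of the cassette alone.

How it is judged:
By the outcome, as a careful person would: the job done as asked, in the order asked, and still so for the second after the job is handed in, with the robot touching nothing.
It also fails if it takes over 59 s, if anything falls off the work surface, if the arm or the gripper's body presses on something with over 40 N, if the wrist force passes 120 N, or if a joint passes its speed limit or range.

### The arm

A 6-joint arm with a two-finger parallel gripper is mounted at the origin on a cart in front of the work surface, level with it; the furniture and walls round the work are solid. World frame = base frame: x ahead of the robot, y to its left, z up, the work surface at z = 0. Lengths are in mm, angles in rad, forces in N, time in s.
With the tool pointing down it reaches from about 325 to 775 mm from the base axis. Payload 5.5 kg.
Tool frame: the origin (TCP) lies midway between the tips of the shut fingers; the grasp point (between the pads) lies 19 mm behind it; z points along the fingers, y is the line along which they close (so a half turn about z gives the same grasp; the last joint's range is limited). The gripper opens to 88 mm and grips with 3 to 60 N. Pads are 20 mm wide; open, the fingers measure 115 mm over their backs; the gripper's body (75 mm by 178 mm) begins 61 mm behind the grasp point.
Start: joints at [-1.31, 0.091, 1.231, -0, 1.82, -0.057], TCP at [187.486, -569.97, 222.631] pointing down, gripper open.
Joint ranges: [-2.87, 2.87], [-0.86, 2.18], [0.17, 2.46], [-1.51, 4.65], [0.06, 2.69], [-2.65, 2.65]. Speed limits (rad/s): [2.57, 2.57, 3.01, 3.14, 3.14, 3.14].

### API

Orientations are given as a unit quaternion [w, x, y, z].
In Python, from station import sensors, optics, env, finder gives the robot as it stands. The module is installed in compiled form; this text tells all that it offers.
- The arm moves only by the shell command python3 -m crank 'ROWS' [FORCE]. ROWS is JSON, one flat list of numbers, 7 for each row, row after row: the turn, a rotation vector about the tool's x, y, z scaled (see below), then the shift along the tool's x, y, z scaled (see below), then the finger opening in mm, from 0 to 87.8. A call has 1 to 20 rows; each row is the pose to reach, as a shift and turn from the pose commanded when the call began, along the tool's axes at that moment, turning the shorter way round; what a row does not reach only later rows make up. The controller multiplies each number of a shift by 0.5 m and each number of a turn by pi rad. A row lasts 1/8 s, in which the tool goes at most 62.5 mm and 10.7 degrees, less where a joint would pass 70% of its speed; a pose out of reach is approached as far as the arm can. A call with a number of a shift or a turn outside -1 to 1 is refused whole. A call with a gripper value outside its range is refused whole. The fingers move at their own pace and stop on an object; FORCE is the grip in N (left out, the last holds). Time passes only in rows, so rows that repeat a pose let the fingers close. It gives the time, the measured TCP pose, the force, the opening and the grip force at its end, in the units of the state.
- sensors.get_state(): the state, without advancing time (a new reading comes with each control period).
- optics.read_camera(name): name is "scene" or "side" or "wrist"; returns a dict with "color" (480x640x3 uint8, red, green, blue), "range_z" (480x640 float32, mm along the optical axis (not along the pixel's ray), 0 where there is no reading), "fov_y" (degrees; the focal length in pixels is half the picture's height over the tangent of half this angle, whatever the lens; pixels are square), "cx", "cy" (the principal point, pixels), "view" (4x4, takes a point from world to camera coordinates). Camera axes: x right, y up, looking along -z (the intrinsics and any distortion apply to the point x, -y, -z); pixel columns grow to the right and rows downward; lengths in mm; the calibration is good to about 2 mm. A picture is of the moment at which its call begins.
- env.hand_in(): hands the job in; it is judged then, once.
Trained networks look in the newest picture that a camera, given by its name, has taken for a name from the list of things; names that differ only in an ending like _2 or _b are one class to them, and where a whole thing is asked for, a point or a joint stands for the part that bears it (a point fixed in the world has none). Each returns a list of dicts, best first, with "score" (0 to 1); they miss things now and then, are a little off and sometimes report something else, mostly with a low value. They report only what shows in the picture. A call takes as long as a camera call. They do not tell look-alikes from the thing itself.
- finder.recognise(camera, name): "bbox" ([left, top, width, height] as shares, 0 to 1, of the picture: columns of its width, rows of its height, round what is visible of it).
- finder.tip_of(camera, name): "centre" ([column, row] as shares, 0 to 1, of the picture: columns of its width, rows of its height: a listed point, or the origin of a listed thing).
The state is a dict: "time_s": time; "joint_pos": joint angles; "dq": joint speeds; "effort": joint torques, N m; "eef_pos": TCP position; "orientation": TCP orientation; "wrist_force": force on the tool from outside, world axes, zero at the start; "moment": the same for the moment, N m; "opening": finger opening in mm; "grasp_force": force on a finger pad.
Only numpy, scipy, OpenCV 4.12 (cv2) and the standard library are available. Lean on these libraries where they do the work, as an engineer would, in place of code of your own. Each camera call takes 0.05 s, during which the arm holds its last target. There are 200 camera calls.

## Working session

There is one attempt and no reset: what is moved stays moved. The work goes in short steps, Python scripts to look and compute and a shell command to move; the robot and the scene stay as the last step left them, time stands still between calls to the robot, and variables do not carry over. Pictures are saved under pics/ and viewed, at most 10 in all, crops included, and the job is handed in when it is done.

```bash
mkdir -p pics; cat > h.py <<'E'
import numpy as np, cv2
from station import sensors, optics, env, finder
from scipy.spatial.transform import Rotation as R
def cam(n):
    c=optics.read_camera(n); c['f']=240/np.tan(np.radians(c['fov_y'])/2); return c
def unproj(c,u,v,z=None,h=None):
    """pixel -> world, by depth z, or on plane height h"""
    d=np.array([(u-c['cx'])/c['f'],-(v-c['cy'])/c['f'],-1.0])
    M=np.linalg.inv(c['view']); o=M[:3,3]; w=M[:3,:3]@d
    if h is not None: return o+w*(h-o[2])/w[2]
    if z is None: z=float(np.median(c['range_z'][int(v)-1:int(v)+2,int(u)-1:int(u)+2]))
    return o+w*z
def proj(c,p):
    q=c['view']@np.append(p,1); return c['cx']+c['f']*q[0]/-q[2], c['cy']+c['f']*q[1]/q[2]
def save(c,n,crop=None,s=1):
    im=c['color'][:,:,::-1]
    if crop: x,y,w,h=crop; im=im[y:y+h,x:x+w]
    cv2.imwrite('pics/'+n,cv2.resize(im,None,fx=s,fy=s,interpolation=cv2.INTER_CUBIC))
def togo(target,Rt=None):
    s=sensors.get_state(); q=s['orientation']; r=R.from_quat([q[1],q[2],q[3],q[0]])
    return r.inv().apply(np.array(target)-s['eef_pos'])/500
E
cat > look.py <<'E'
from h import *
s=sensors.get_state(); print({k:np.round(v,3) for k,v in s.items()})
for n in ['scene','side']:
    c=cam(n); save(c,n+'1.png'); print(n,c['f'],c['cx'],c['cy'],np.linalg.inv(c['view'])[:3].round(2).tolist(),[k for k in c])
    for t in ['cassette','clamp','cradle','handle_grip','trigger_roll','tab_top','jaw_face','rack']:
        for d in finder.tip_of(n,t)[:4]:
            u,v=d['centre'][0]*640,d['centre'][1]*480
            print(n,t,round(d['score'],2),round(u),round(v),unproj(c,min(u,638),min(v,478)).round(0))
E
python3 look.py
```

```text
{'time_s': np.float64(0.0), 'joint_pos': array([-1.31 ,  0.092,  1.232,  0.   ,  1.82 , -0.057]), 'dq': array([-0.001,  0.   ,  0.001, -0.001,  0.001,  0.001]), 'effort': array([-2.0000e-03, -4.4644e+01, -4.0645e+01,  7.0000e-02,  2.9000e-02,
       -0.0000e+00]), 'eef_pos': array([ 187.416, -569.659,  221.502]), 'orientation': array([-0.001,  0.987,  0.158, -0.   ]), 'wrist_force': array([ 0.346, -0.598,  0.586]), 'moment': array([-0.034, -0.08 , -0.003]), 'grasp_force': np.float64(0.0), 'opening': np.float64(87.621)}
scene 555.5580776636206 322.12489495252333 246.38884537643486 [[0.67, 0.35, -0.65, -75.57], [-0.74, 0.32, -0.59, -425.88], [0.01, 0.88, 0.48, 533.08]] ['color', 'range_z', 'fov_y', 'cx', 'cy', 'view', 'f']
scene cassette 0.89 284 237 [565. 249.  52.]
scene cassette 0.85 233 261 [441. 248.  52.]
scene cassette 0.78 296 284 [489. 142.  29.]
scene cassette 0.72 259 252 [501. 247.  47.]
scene clamp 0.73 387 359 [449. -79.  15.]
scene clamp 0.65 263 269 [500. 236.  15.]
scene cradle 0.95 325 300 [476.  65.  38.]
scene cradle 0.43 386 286 [625.  51.   1.]
scene handle_grip 0.95 424 305 [ 469. -118.  116.]
scene trigger_roll 0.95 388 288 [455. -67. 128.]
scene tab_top 0.82 447 346 [ 459. -163.   78.]
scene jaw_face 0.5 345 313 [446.  -1.  59.]
scene rack 0.92 263 270 [498. 236.  14.]
side 566.3881708050575 325.50699584089807 241.41179183802012 [[0.92, 0.23, -0.32, 143.31], [-0.4, 0.54, -0.74, -730.73], [0.0, 0.81, 0.59, 735.91]] ['color', 'range_z', 'fov_y', 'cx', 'cy', 'view', 'f']
side cassette 0.58 273 224 [ 198. -553.  611.]
side cassette 0.5 301 195 [549. 352.  37.]
```

View pics/scene1.png

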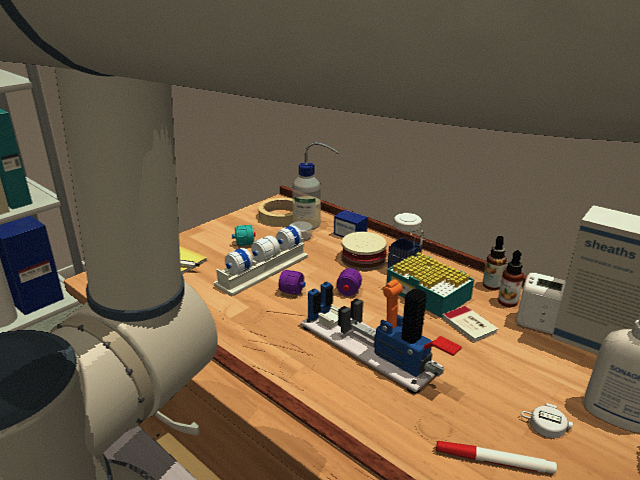

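```bash
python3 -c "
import cv2;i=cv2.imread('pics/scene1.png')
cv2.imwrite('pics/crop1.png',cv2.resize(i[200:400,200:470],None,fx=2.9,fy=2.9,interpolation=2))"
```

```text
(no output)
```

View pics/crop1.png

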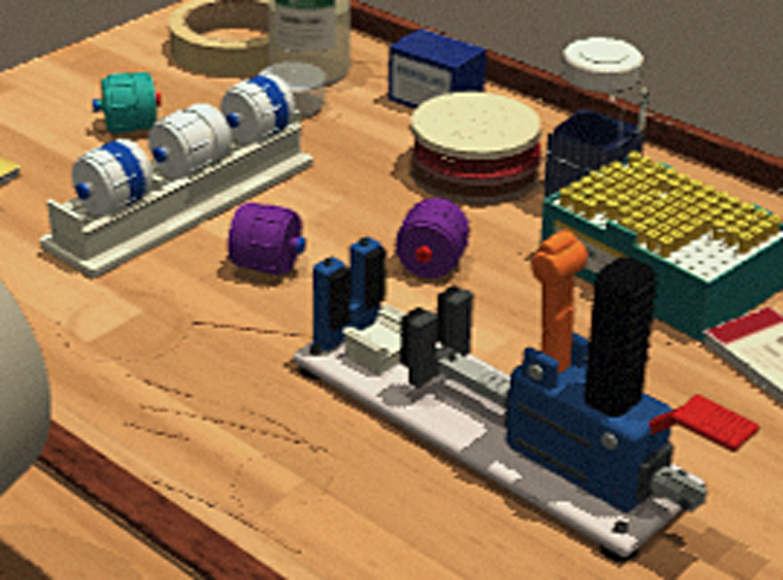

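Candidates: the rack holds a banded cassette at (238,261), an unbanded one at (262,248) and a banded one at (289,237). The purple ones at (291,283) and (349,282) and the turquoise one at (244,235) are look-alikes. The middle rack cassette at (262,248) is clear with no blue band, so it is the one meant, and its blue plug points towards the robot. I'll move above the area for a wrist view.

```bash
python3 -m crank '[0,0,0,0,0,-0.3,87, 0,0,0,0,0,-0.3,87, 0,0,0.05,0.45,-0.54,-0.32,87, 0,0,0.1,0.45,-0.54,-0.32,87, 0,0,0.1,0.45,-0.54,-0.32,87, 0,0,0.1,0.45,-0.54,-0.32,87, 0,0,0.1,0.45,-0.54,-0.32,87, 0,0,0.1,0.45,-0.54,-0.32,87, 0,0,0.1,0.45,-0.54,-0.32,87]'; python3 -c "
from h import *
print(togo([440,90,390]),sensors.get_state()['orientation'])"
```

```text
time_s: 2.02
eef_pos: [317.5, -241.3, 384.0]
orientation: [0.001, 1.0, 0.004, 0.001]
wrist_force: [-0.3, -0.1, -0.4]
opening: 87.0
grasp_force: 0.0
[ 0.25040427 -0.66050481 -0.01265309] [9.35750148e-04 9.99990636e-01 4.04848875e-03 1.20948162e-03]
```

```bash
python3 -m crank '[0,0,0,0.25,-0.66,-0.01,87, 0,0,0,0.25,-0.66,-0.01,87, 0,0,0,0.25,-0.66,-0.01,87, 0,0,0,0.25,-0.66,-0.01,87, 0,0,0,0.25,-0.66,-0.01,87, 0,0,0,0.25,-0.66,-0.01,87, 0,0,0,0.25,-0.66,-0.01,87, 0,0,0,0.25,-0.66,-0.01,87]'; cat > look.py <<'E'
from h import *
import sys
tag=sys.argv[1]
c=cam('wrist'); save(c,tag+'.png'); print(c['f'],np.linalg.inv(c['view'])[:3].round(2).tolist())
H=dict(cassette=64,cradle=44,handle_grip=121,trigger_roll=121,tab_top=79,jaw_face=44,clamp=0,rack=0)
for t in H:
    for d in finder.tip_of('wrist',t)[:3]:
        u,v=d['centre'][0]*640,d['centre'][1]*480
        print(t,round(d['score'],2),round(u),round(v),unproj(c,min(u,638),min(v,478)).round(0),unproj(c,u,v,h=44 if t=='cassette' else H[t]).round(1))
E
python3 look.py w1
```

```text
time_s: 3.02
eef_pos: [440.9, 86.0, 387.4]
orientation: [0.0, 1.0, 0.001, -0.0]
wrist_force: [0.8, 0.1, -0.1]
opening: 86.8
grasp_force: 0.0
350.8176258979282 [[0.0, 0.96, 0.28, 517.87], [-1.0, 0.0, 0.0, 85.93], [0.0, -0.28, 0.96, 549.59]]
cassette 0.97 316 94 [570.  94.  39.] [569.9  94.2  44. ]
cassette 0.94 202 142 [509. 247.  63.] [508.6 253.9  44. ]
cassette 0.9 197 92 [570. 248.  64.] [572.3 254.2  44. ]
cradle 0.9 338 175 [462.  64.  33.] [463.  64.  44.]
cradle 0.53 204 183 [454. 249.  64.] [451.1 255.6  44. ]
handle_grip 0.77 490 179 [ 468. -111.  134.] [ 466.2 -117.4  121. ]
trigger_roll 0.92 441 184 [458. -65. 103.] [460.7 -58.8 121. ]
tab_top 0.68 492 178 [ 469. -113.  134.] [ 462.3 -139.6   79. ]
tab_top 0.66 508 180 [ 460. -162.   79.] [ 460.3 -162.3   79. ]
jaw_face 0.61 374 174 [460.   9.  12.] [463.5  13.2  44. ]
clamp 0.87 428 171 [470. -59.  60.] [463.6 -77.    0. ]
rack 0.55 209 141 [510. 240.  59.] [508.7 258.1   0. ]
```

View pics/w1.png

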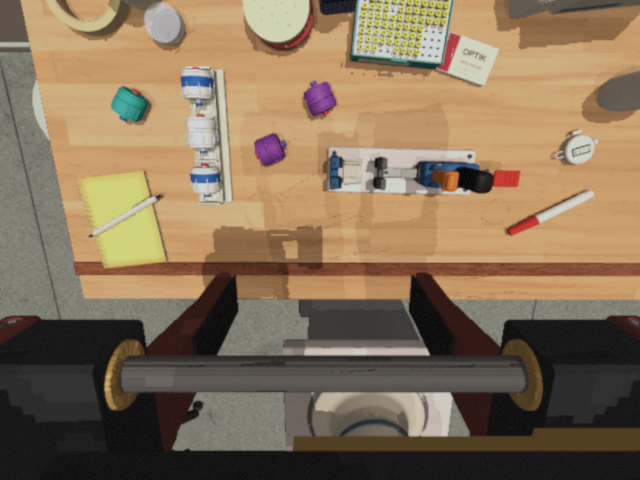

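```bash
cat > cloud.py <<'E'
from h import *
def cloud(c):
    v,u=np.mgrid[0:480,0:640]; z=c['range_z']
    P=np.stack([(u-c['cx'])*z/c['f'],-(v-c['cy'])*z/c['f'],-z],-1)
    M=np.linalg.inv(c['view']); P=P@M[:3,:3].T+M[:3,3]; P[z==0]=np.nan; return P
def sel(P,lo,hi): return np.all((P>lo)&(P<hi),-1)
def rect(Q):
    (cx,cy),(w,h),a=cv2.minAreaRect(Q[:,:2].astype(np.float32)); return np.round([cx,cy,w,h,a],1)
E
python3 - <<'E'
from cloud import *
c=cam('wrist'); P=cloud(c); im=c['color'].astype(int); np.savez('w1.npz',P=P,im=im)
def show(n,m): Q=P[m]; print(n,len(Q),rect(Q),'med',np.median(Q,0).round(1),'min',np.percentile(Q,2,axis=0).round(1),'max',np.percentile(Q,98,axis=0).round(1))
show('plate',sel(P,[400,-190,5],[540,120,16]))
show('rack all',sel(P,[380,190,8],[640,300,70]))
show('casstops',sel(P,[380,200,57],[640,290,70]))
for x0 in (445,507,569): show('c',sel(P,[x0-25,200,50],[x0+25,290,70]))
show('fixed jaw',sel(P,[420,50,50],[500,90,75]))
show('mov jaw',sel(P,[420,-15,50],[500,50,75]))
R_,G,B=im[...,0],im[...,1],im[...,2]
red=(R_>130)&(G<70)&(B<70)
show('tab',red&sel(P,[400,-200,60],[540,-100,100]))
show('handle',sel(P,[420,-150,128],[500,-80,145]))
org=(R_>150)&(G>60)&(G<150)&(B<80)
show('trig',org&sel(P,[420,-120,100],[500,-20,150]))
blue=(B>120)&(R_<100)
print('clampbody'); show('b',sel(P,[420,-150,65],[500,-20,95])&~org&~red)
E
```

```text
plate 3577 [465.6 -31.9 221.6  68.2  88.6] med [478.8 -23.3  12.1] min [ 432.  -135.5    9.5] max [499.2  76.   14.2]
rack all 4826 [532.  251.7 226.7  67.5   7.6] med [521.4 245.5  48.3] min [423.4 229.7   8.3] max [604.2 270.5  64.4]
casstops 1781 [519.6 252.4  31.4 158.1  89.8] med [526.2 250.9  61.8] min [443.5 238.1  57.3] max [596.5 266.6  65.1]
c 563 [4.516e+02 2.528e+02 3.680e+01 3.870e+01 1.000e-01] med [456.2 249.2  61.3] min [441.6 234.4  51.3] max [469.7 270.1  65. ]
c 625 [5.137e+02 2.525e+02 3.560e+01 3.830e+01 3.000e-01] med [517.2 248.9  60.6] min [503.  234.4  51.7] max [531.3 269.9  64.8]
c 721 [569.2 252.1  49.6  39.5   0.6] med [579.1 248.9  61. ] min [564.7 234.2  51.1] max [593.2 270.3  65.1]
fixed jaw 274 [468.4  67.   15.6  43.5  88.1] med [461.7  67.4  63.3] min [447.   59.2  55.4] max [490.   75.2  66.3]
mov jaw 253 [466.9   4.6  14.2  43.4  88.7] med [474.    5.4  61.3] min [446.4  -2.1  52.3] max [487.6  11.8  63.2]
tab 356 [ 462.3 -158.5   32.5   19.6   86.9] med [ 462.7 -157.7   78.6] min [ 453.3 -173.8   76.6] max [ 471.9 -143.6   80.7]
handle 384 [ 4.643e+02 -1.059e+02  2.500e+01  2.340e+01  4.000e-01] med [ 464.5 -103.9  133.2] min [ 452.1 -116.5  128.3] max [475.8 -95.3 135.6]
trig 191 [465.4 -88.4  21.7  54.9   1.7] med [465.5 -67.1 131.9] min [454.1 -75.5 126.3] max [475.5 -62.2 135.4]
clampbody
b 356 [ 467.2 -101.2   31.2   82.8    4.7] med [468.7 -71.1  75.7] min [ 449.9 -105.9   66.1] max [479.3 -61.5  94.3]
```

```bash
python3 -m crank '[0,0,0,0.14,-0.33,0.38,87, 0,0,0,0.14,-0.33,0.38,87, 0,0,0,0.14,-0.33,0.38,87, 0,0,0,0.14,-0.33,0.38,87, 0,0,0,0.14,-0.33,0.38,87, 0,0,0,0.14,-0.33,0.38,87]'; python3 - <<'E'
from cloud import *
c=cam('wrist'); P=cloud(c); save(c,'w2.png'); np.savez('w2.npz',P=P,im=c['color'])
for d in finder.tip_of('wrist','cassette')[:4]:
    u,v=d['centre'][0]*640,d['centre'][1]*480; print(round(d['score'],2),round(u),round(v),unproj(c,u,v,h=44).round(1))
# profile along x of max height near axis line
m=sel(P,[430,200,20],[600,300,75]); Q=P[m]
for x in range(470,560,2):
    q=Q[abs(Q[:,0]-x)<1]; 
    if len(q): k=q[:,2]>q[:,2].max()-3; print(x,round(np.percentile(q[:,2],97),1),q[k,1].mean().round(1),end=' | ')
E
```

```text
time_s: 4.28
eef_pos: [509.9, 252.4, 197.6]
orientation: [0.0, 1.0, 0.002, -0.0]
wrist_force: [0.9, -0.3, -0.1]
opening: 87.2
grasp_force: 0.0
0.84 319 150 [573.8 255.9  44. ]
0.71 418 227 [504.3 163.6  44. ]
0.7 323 221 [510.6 251.9  44. ]
0.69 205 172 [554.7 356.5  44. ]
470 64.4 253.8 | 472 63.6 253.2 | 474 61.7 254.0 | 476 49.6 248.1 | 478 48.9 253.3 | 480 48.0 253.3 | 482 39.5 253.6 | 484 38.5 253.9 | 486 31.1 254.5 | 488 30.9 254.5 | 490 31.5 254.0 | 492 31.6 256.9 | 494 48.6 253.7 | 496 49.6 253.5 | 498 48.0 253.9 | 502 62.5 252.8 | 504 63.5 253.3 | 506 64.4 253.9 | 508 64.4 253.1 | 510 64.3 253.1 | 512 64.3 253.4 | 514 64.7 254.5 | 516 64.7 253.1 | 518 64.3 253.0 | 520 64.4 253.8 | 522 64.1 253.0 | 524 62.8 253.2 | 526 62.6 253.2 | 528 64.3 252.9 | 530 64.5 253.1 | 532 64.5 253.2 | 534 64.5 253.5 | 536 64.6 253.3 | 538 63.6 252.8 | 540 62.9 253.1 | 542 48.6 252.9 | 544 49.0 253.3 | 546 45.7 254.2 | 548 31.2 252.2 | 550 31.8 255.3 | 552 31.5 254.9 | 554 31.8 252.2 | 556 46.1 254.3 | 558 49.4 252.7 |
```

View pics/w2.png

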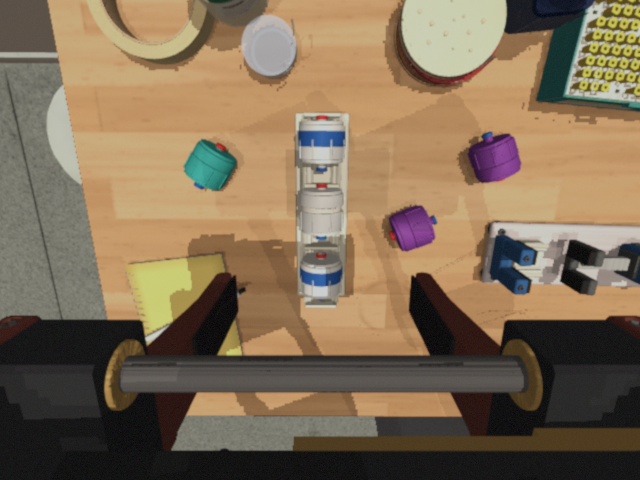

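The middle cassette at (321,208) has no band and lies between the two banded ones. Its red plug is at (321,186) on the +x side and its blue plug at (321,236). The profile gives its origin at (511, 253.3), top at 64 mm and gap about 6 mm, all consistent with the description. I'll grasp the base.

```bash
python3 -m crank '[0,0,0,0.002,-0.002,0.22,87, 0,0,0,0.002,-0.002,0.22,80, 0,0,0,0.002,-0.002,0.3,75, 0,0,0,0.002,-0.002,0.319,70, 0,0,0,0.002,-0.002,0.319,60, 0,0,0,0.002,-0.002,0.319,30, 0,0,0,0.002,-0.002,0.319,30, 0,0,0,0.002,-0.002,0.319,30, 0,0,0,0.002,-0.002,0.319,30]' 15
```

```text
time_s: 5.5
eef_pos: [511.9, 254.3, 39.9]
orientation: [-0.001, 1.0, 0.002, 0.001]
wrist_force: [-0.3, 1.9, 6.1]
opening: 39.7
grasp_force: 15.0
```

```bash
python3 -m crank '[0,0,0,0,0,-0.12,30, 0,0,0,0,0,-0.22,30, 0,0,-0.05,-0.089,0.44,-0.22,30, 0,0,-0.11,-0.089,0.44,-0.22,30, 0,0,-0.17,-0.089,0.44,-0.22,30, 0,0,-0.23,-0.089,0.44,-0.22,30, 0,0,-0.28,-0.089,0.44,-0.22,30, 0,0,-0.34,-0.089,0.44,-0.22,30, 0,0,-0.4,-0.089,0.44,-0.22,30, 0,0,-0.45,-0.089,0.44,-0.22,30, 0,0,-0.49,-0.089,0.44,-0.22,30, 0,0,-0.49,-0.089,0.44,-0.22,30]'; python3 - <<'E'
from cloud import *
c=cam('wrist'); P=cloud(c); save(c,'w3.png'); np.savez('w3.npz',P=P,im=c['color'])
s=sensors.get_state(); print(s['wrist_force'].round(1),R.from_quat(np.roll(s['orientation'],-1)).as_matrix().round(3).tolist())
m=sel(P,[430,-20,40],[510,110,75]); Q=P[m]
for y in range(-10,90,2):
    q=Q[abs(Q[:,1]-y)<1]
    if len(q)>3: print(y,len(q),q[:,2].max().round(1),q[q[:,2]>55][:,0].min(initial=999).round(0),q[q[:,2]>55][:,0].max(initial=0).round(0),end=' | ')
E
```

```text
time_s: 7.0
eef_pos: [467.1, 33.3, 147.8]
orientation: [-0.0, 0.717, 0.697, -0.0]
wrist_force: [-0.1, -0.2, -0.4]
opening: 39.6
grasp_force: 15.0
[ 0.5 -1.  -0.9] [[0.03, 1.0, -0.001], [1.0, -0.03, -0.0], [-0.0, -0.001, -1.0]]
60 56 63.3 447.0 488.0 | 62 116 64.2 447.0 488.0 | 64 85 64.5 447.0 489.0 | 66 125 66.3 446.0 490.0 | 68 122 68.0 446.0 490.0 | 70 122 67.2 446.0 490.0 | 72 132 67.8 446.0 490.0 | 74 142 67.0 446.0 490.0 | 76 204 64.9 447.0 488.0 |
```

View pics/w3.png

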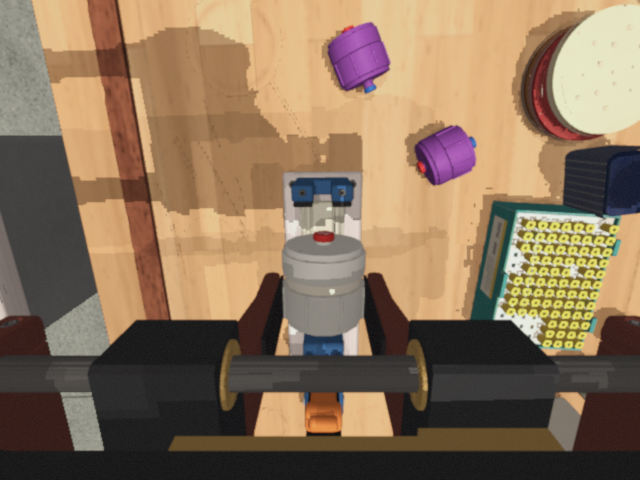

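Fixed jaw at rows 180-203, face at y≈59.5; the held cassette is at (323,280), cap towards the fixed jaw. I'll lower it into the cradle with about 2 mm clearance.

```bash
python3 -m crank '[0,0,0,-0.0106,0.0005,0.1,30, 0,0,0,-0.0106,0.0005,0.14,30, 0,0,0,-0.0106,0.0005,0.18,30, 0,0,0,-0.0106,0.0005,0.2,30, 0,0,0,-0.0106,0.0005,0.21,30, 0,0,0,-0.0106,0.0005,0.214,30, 0,0,0,-0.0106,0.0005,0.214,30]'
```

```text
time_s: 7.92
eef_pos: [467.8, 28.1, 41.8]
orientation: [0.0, 0.717, 0.697, 0.0]
wrist_force: [-0.6, -0.8, -1.3]
opening: 39.7
grasp_force: 15.0
```

```bash
python3 -m crank '[0,0,0,0,0,0.003,30, 0,0,0,0,0,0.004,30]'
```

```text
time_s: 8.18
eef_pos: [468.0, 27.9, 41.2]
orientation: [0.001, 0.717, 0.697, 0.0]
wrist_force: [-4.9, -1.1, 9.9]
opening: 39.3
grasp_force: 15.0
```

```bash
python3 -m crank '[0,0,0,0,0,-0.002,60, 0,0,0,0,0,-0.002,60, 0,0,0,0,0,-0.002,62, 0,0,0,0,0,-0.1,62, 0,0,0,0,0,-0.22,40, 0,0,0,-0.05,0,-0.24,0, 0,0,0,-0.126,0,-0.18,0, 0,0,0,-0.126,0,-0.13,0, 0,0,0,-0.126,0,-0.13,0]'; python3 - <<'E'
from cloud import *
c=cam('wrist'); P=cloud(c); save(c,'w4.png'); np.savez('w4.npz',P=P,im=c['color'])
s=sensors.get_state(); print(s['wrist_force'].round(1))
m=sel(P,[435,-30,40],[500,90,75]); Q=P[m]
for y in range(-10,70,2):
    q=Q[abs(Q[:,1]-y)<1]
    if len(q)>3: k=q[:,2]>q[:,2].max()-3;print(y,len(q),q[:,2].max().round(1),q[k,0].mean().round(1),end=' | ')
E
```

```text
time_s: 9.3
eef_pos: [464.3, -35.0, 101.9]
orientation: [-0.002, 0.717, 0.697, -0.001]
wrist_force: [-0.0, -0.8, 1.6]
opening: 15.5
grasp_force: 0.0
[-0.2  1.1  0. ]
-2 19 62.4 480.7 | 0 148 63.9 467.9 | 2 187 63.8 466.5 | 4 201 64.5 466.9 | 6 190 64.0 463.9 | 8 175 62.9 466.7 | 10 216 62.7 465.6 | 12 388 63.0 465.2 | 14 36 49.2 466.3 | 16 31 62.9 466.9 | 18 198 64.3 466.5 | 20 194 65.2 466.5 | 22 225 65.9 466.6 | 24 237 65.2 466.0 | 26 227 65.1 466.9 | 28 238 65.6 466.3 | 30 244 65.9 467.4 | 32 235 65.6 467.3 | 34 245 65.1 466.3 | 36 249 65.1 466.2 | 38 212 63.4 467.0 | 40 221 63.8 467.3 | 42 243 64.9 467.3 | 44 254 65.3 466.9 | 46 250 65.3 467.0 | 48 245 65.1 466.9 | 50 262 65.1 467.3 | 52 242 65.0 467.2 | 54 236 64.2 467.3 | 56 52 63.0 463.3 | 58 64 50.5 467.2 | 60 342 63.7 471.8 | 62 218 64.1 467.9 | 64 248 65.4 471.2 | 66 258 65.7 467.9 | 68 260 66.9 466.6 |
```

View pics/w4.png

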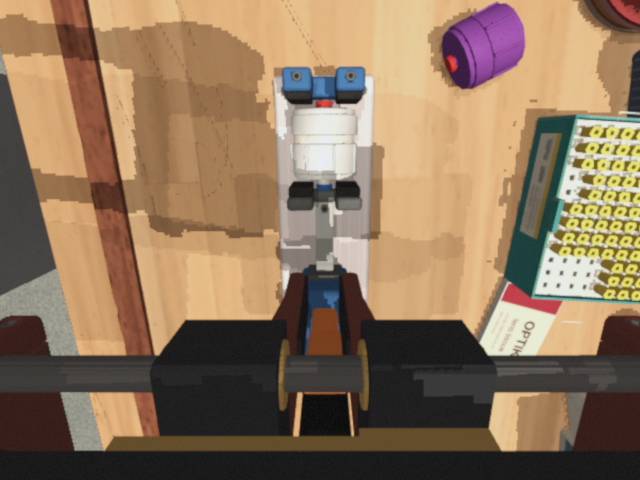

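Cassette lies in the cradle (322,140), red plug in the fixed jaw's slot (323,103), moving jaw behind it at (325,195). First stroke follows, the free walk.

```bash
python3 -m crank '[0,0,0,-0.02,0,0,0, 0,0,0,-0.026,0,0,0, 0,0,0,-0.032,0,0,0, 0,0,0,-0.04,0,0,0, 0,0,0,-0.046,0,0,0]'
```

```text
time_s: 9.98
eef_pos: [465.5, -57.6, 104.8]
orientation: [0.0, 0.717, 0.697, 0.001]
wrist_force: [0.4, 6.7, 4.9]
opening: 0.3
grasp_force: 2.9
```

```bash
python3 -m crank '[0,0,0,-0.006,0,0,0, 0,0,0,-0.012,0,0,0, 0,0,0,-0.014,0,0,0]'
```

```text
time_s: 10.35
eef_pos: [465.4, -63.2, 104.7]
orientation: [-0.001, 0.716, 0.698, 0.002]
wrist_force: [1.4, 12.0, 5.2]
opening: 0.6
grasp_force: 5.6
```

Part of the load is vertical, so the tip is probably riding on the lever below the roll. I'll back off and raise it so only the roll is pushed.

```bash
python3 -m crank '[0,0,0,0.02,0,0,0, 0,0,0,0.036,0,0,0, 0,0,0,0.036,0,-0.022,0, 0,0,0,0.036,0,-0.022,0]'; cat > jaw.py <<'E'
from cloud import *
c=cam('wrist'); P=cloud(c)
s=sensors.get_state(); print(s['time_s'],s['eef_pos'].round(1),s['wrist_force'].round(1))
im=c['color'].astype(int)
m=sel(P,[435,-30,40],[500,90,75]); Q=P[m]; I=im[m]
out=[]
# jaw top strips (x 447-457, 477-487): y extent; cassette body band z>58 within x 459-475
st=Q[((abs(Q[:,0]-452)<5)|(abs(Q[:,0]-482)<5))&(Q[:,2]>57)&(Q[:,1]<40)]; print('jaw strips y',np.percentile(st[:,1],[2,50,98]).round(1))
b=Q[(abs(Q[:,0]-467)<6)&(Q[:,2]>60)&(Q[:,1]<58)]; print('body y',np.percentile(b[:,1],[1,99]).round(1))
for y in np.arange(30,46,1.0):
    q=b[abs(b[:,1]-y)<.7]; print(int(y),q[:,2].mean().round(1) if len(q) else None,end=' ')
E
python3 jaw.py
```

```text
time_s: 10.85
eef_pos: [465.8, -47.4, 116.3]
orientation: [0.001, 0.717, 0.697, 0.0]
wrist_force: [0.5, 0.7, 0.2]
opening: 0.5
grasp_force: 0.1
10.9 [465.6 -47.4 115.8] [-0.3 -1.3  0.1]
jaw strips y [-0.9 10.9 37.8]
body y [18.1 55.7]
30 63.8 31 63.7 32 63.6 33 63.7 34 63.7 35 63.5 36 63.6 37 63.4 38 62.2 39 61.9 40 61.8 41 61.7 42 61.9 43 63.4 44 63.5 45 63.5
```

```bash
python3 -m crank '[0,0,0,-0.008,0,0,0, 0,0,0,-0.016,0,0,0, 0,0,0,-0.022,0,0,0]'
```

```text
time_s: 11.28
eef_pos: [465.3, -57.8, 115.6]
orientation: [-0.0, 0.717, 0.697, 0.001]
wrist_force: [0.1, 6.5, 4.5]
opening: 0.8
grasp_force: 3.0
```

```bash
python3 -m crank '[0,0,0,-0.005,0,0,0, 0,0,0,-0.01,0,0,0, 0,0,0,-0.012,0,0,0]'
```

```text
time_s: 11.65
eef_pos: [465.1, -62.4, 115.5]
orientation: [-0.001, 0.716, 0.698, 0.002]
wrist_force: [0.2, 11.2, 4.4]
opening: 0.5
grasp_force: 5.2
```

```bash
cat >> jaw.py <<'E'
import sys
if len(sys.argv)>1: save(c,sys.argv[1],(200,40,240,180) if len(sys.argv)==2 else None,3.2 if len(sys.argv)==2 else 1)
print()
k=(abs(Q[:,0]-452)<4)|(abs(Q[:,0]-483)<4)
dark=I.sum(1)<150
for y in range(-8,44,2):
    q=Q[k&(abs(Q[:,1]-y)<1)]; print(y,q[:,2].max().round(0) if len(q) else '-',end=' ')
E
python3 jaw.py j1.png
```

```text
11.7 [465.2 -62.4 115.5] [0.4 9.5 4.9]
jaw strips y [ 4.1 15.3 37.7]
body y [17.7 55.9]
30 63.5 31 63.6 32 63.7 33 63.7 34 63.7 35 63.7 36 63.5 37 63.4 38 61.7 39 61.6 40 61.5 41 61.7 42 62.1 43 63.3 44 63.5 45 63.7 
-8 - -6 - -4 - -2 - 0 - 2 - 4 64.0 6 64.0 8 63.0 10 63.0 12 63.0 14 63.0 16 63.0 18 63.0 20 60.0 22 61.0 24 61.0 26 61.0 28 61.0 30 61.0 32 61.0 34 61.0 36 61.0 38 61.0 40 59.0 42 60.0
```

View pics/j1.png

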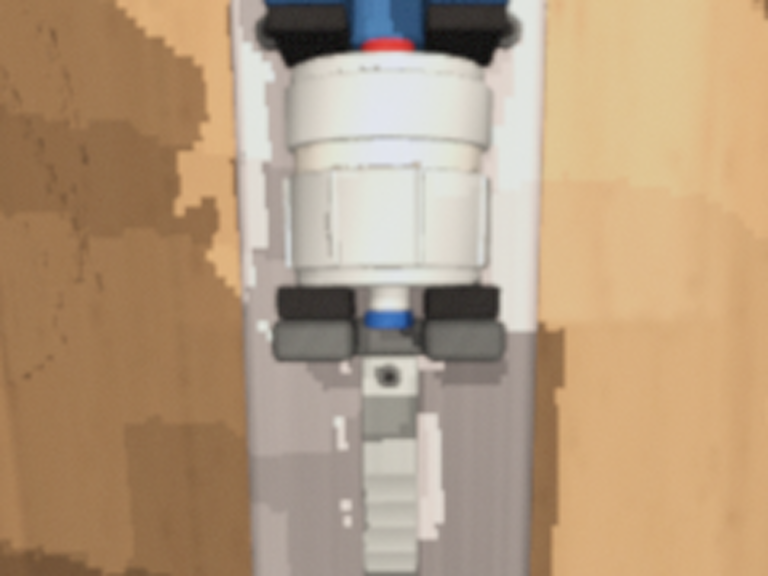

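Jaw has advanced about 5 mm and now touches the base; the gap (rows 145-168 of the crop) is still open. I'll finish the stroke.

```bash
python3 -m crank '[0,0,0,-0.003,0,0,0, 0,0,0,-0.005,0,0,0]'
```

```text
time_s: 11.95
eef_pos: [465.0, -65.8, 115.1]
orientation: [-0.0, 0.717, 0.697, 0.001]
wrist_force: [1.1, 8.4, 3.4]
opening: 0.6
grasp_force: 4.1
```

```bash
python3 -m crank '[0,0,0,-0.003,0,0,0, 0,0,0,-0.004,0,0,0]'; python3 jaw.py
```

```text
time_s: 12.2
eef_pos: [465.0, -66.0, 115.2]
orientation: [-0.002, 0.716, 0.698, 0.002]
wrist_force: [1.4, 13.1, 3.9]
opening: 0.9
grasp_force: 6.7
12.25 [465.  -66.  115.2] [ 1.  12.3  4. ]
jaw strips y [ 6.4 17.5 38.6]
body y [20.4 57.7]
30 63.8 31 63.8 32 63.8 33 63.6 34 63.8 35 63.7 36 63.6 37 63.6 38 63.7 39 63.4 40 62.2 41 61.9 42 61.7 43 61.6 44 61.9 45 62.9 
-8 - -6 - -4 - -2 - 0 - 2 - 4 - 6 63.0 8 64.0 10 64.0 12 63.0 14 63.0 16 63.0 18 63.0 20 62.0 22 60.0 24 61.0 26 60.0 28 62.0 30 61.0 32 62.0 34 61.0 36 61.0 38 60.0 40 61.0 42 59.0
```

```bash
python3 -m crank '[0,0,0,0.02,0,0,0, 0,0,0,0.038,0,0,0, 0,0,0,0.038,0,0,0, 0,0,0,0.02,0,0,0, 0,0,0,0.012,0,0,0, 0,0,0,0.007,0,0,0, 0,0,0,0.005,0,0,0]'; python3 jaw.py
```

```text
time_s: 13.12
eef_pos: [464.7, -63.4, 115.1]
orientation: [-0.002, 0.716, 0.698, 0.002]
wrist_force: [-1.1, 14.6, 2.8]
opening: 0.5
grasp_force: 7.2
13.175 [464.7 -63.4 115.1] [-0.9 13.3  1.9]
jaw strips y [ 9.3 19.4 39.1]
body y [22.  57.6]
30 63.7 31 63.6 32 63.7 33 63.7 34 63.6 35 63.7 36 63.7 37 63.7 38 63.6 39 63.7 40 63.8 41 63.4 42 62.3 43 61.8 44 61.8 45 61.8 
-8 - -6 - -4 - -2 - 0 - 2 - 4 - 6 - 8 62.0 10 64.0 12 64.0 14 63.0 16 64.0 18 63.0 20 63.0 22 62.0 24 59.0 26 61.0 28 62.0 30 62.0 32 61.0 34 61.0 36 61.0 38 61.0 40 61.0 42 59.0
```

```bash
python3 -m crank '[0,0,0,-0.002,0,0,0, 0,0,0,-0.004,0,0,0, 0,0,0,-0.005,0,0,0, 0,0,0,-0.006,0,0,0]'; python3 jaw.py
```

```text
time_s: 13.68
eef_pos: [464.6, -66.0, 114.9]
orientation: [-0.003, 0.716, 0.698, 0.002]
wrist_force: [0.3, 15.8, 1.3]
opening: 0.2
grasp_force: 7.7
13.725 [464.6 -66.  114.8] [-0.8 15.1  0.8]
jaw strips y [11.  20.9 39.1]
body y [24.  57.7]
30 63.7 31 63.9 32 63.7 33 63.7 34 63.9 35 63.7 36 63.7 37 63.5 38 63.6 39 63.5 40 63.5 41 63.7 42 63.6 43 63.5 44 62.0 45 61.8 
-8 - -6 - -4 - -2 - 0 - 2 - 4 - 6 - 8 - 10 62.0 12 64.0 14 63.0 16 64.0 18 65.0 20 63.0 22 63.0 24 63.0 26 60.0 28 62.0 30 61.0 32 62.0 34 61.0 36 62.0 38 61.0 40 61.0 42 61.0
```

Jaw travel is about 12 mm and the gap about 1.7 mm. The next stroke should seat it, so I'll go in small steps.

```bash
python3 -m crank '[0,0,0,0.02,0,0,0, 0,0,0,0.038,0,0,0, 0,0,0,0.038,0,0,0, 0,0,0,0.03,0,0,0, 0,0,0,0.024,0,0,0, 0,0,0,0.02,0,0,0, 0,0,0,0.018,0,0,0]'; python3 jaw.py
```

```text
time_s: 14.6
eef_pos: [465.1, -58.6, 115.6]
orientation: [-0.001, 0.716, 0.698, 0.001]
wrist_force: [-1.4, 9.8, 3.4]
opening: 0.7
grasp_force: 4.8
14.65 [465.  -58.6 115.6] [-0.7  9.4  3.5]
jaw strips y [13.1 22.5 39.1]
body y [26.  57.7]
30 63.8 31 63.7 32 63.8 33 63.7 34 63.7 35 63.7 36 63.7 37 63.6 38 63.6 39 63.7 40 63.6 41 63.7 42 63.8 43 63.6 44 63.6 45 63.1 
-8 - -6 - -4 - -2 - 0 - 2 - 4 - 6 - 8 - 10 - 12 62.0 14 64.0 16 64.0 18 64.0 20 63.0 22 62.0 24 63.0 26 62.0 28 60.0 30 61.0 32 61.0 34 61.0 36 61.0 38 61.0 40 62.0 42 61.0
```

```bash
python3 -m crank '[0,0,0,-0.001,0,0,0, 0,0,0,-0.0015,0,0,0]'
```

```text
time_s: 14.9
eef_pos: [465.0, -59.1, 115.6]
orientation: [-0.001, 0.716, 0.698, 0.001]
wrist_force: [-0.6, 9.7, 3.8]
opening: 0.2
grasp_force: 5.0
```

```bash
python3 -m crank '[0,0,0,-0.001,0,0,0, 0,0,0,-0.0015,0,0,0]'
```

```text
time_s: 15.15
eef_pos: [465.0, -59.6, 115.7]
orientation: [-0.001, 0.716, 0.698, 0.002]
wrist_force: [-1.8, 11.0, 3.6]
opening: 0.4
grasp_force: 5.3
```

```bash
python3 -m crank '[0,0,0,-0.001,0,0,0, 0,0,0,-0.0015,0,0,0]'; python3 jaw.py
```

```text
time_s: 15.4
eef_pos: [465.0, -60.2, 115.6]
orientation: [-0.002, 0.716, 0.698, 0.002]
wrist_force: [-0.8, 12.3, 3.2]
opening: 0.6
grasp_force: 5.8
15.45 [465.  -60.2 115.6] [-0.6 12.   3.4]
jaw strips y [13.4 22.6 39.2]
body y [26.2 57.7]
30 63.5 31 63.6 32 63.8 33 63.9 34 63.9 35 63.8 36 63.6 37 63.5 38 63.6 39 63.6 40 63.7 41 63.8 42 63.8 43 63.7 44 63.6 45 63.4 
-8 - -6 - -4 - -2 - 0 - 2 - 4 - 6 - 8 - 10 - 12 61.0 14 64.0 16 64.0 18 64.0 20 63.0 22 63.0 24 63.0 26 63.0 28 59.0 30 62.0 32 61.0 34 61.0 36 61.0 38 62.0 40 61.0 42 61.0
```

```bash
python3 -m crank '[0,0,0,-0.001,0,0,0, 0,0,0,-0.0015,0,0,0]'
```

```text
time_s: 15.7
eef_pos: [465.0, -60.7, 115.6]
orientation: [-0.002, 0.716, 0.698, 0.002]
wrist_force: [-1.2, 12.6, 3.0]
opening: 0.4
grasp_force: 6.2
```

```bash
python3 -m crank '[0,0,0,-0.0008,0,0,0, 0,0,0,-0.001,0,0,0]'; python3 jaw.py
```

```text
time_s: 15.95
eef_pos: [465.0, -61.0, 115.6]
orientation: [-0.002, 0.716, 0.698, 0.002]
wrist_force: [-0.4, 13.9, 3.9]
opening: 0.3
grasp_force: 6.5
16.0 [465.  -61.  115.6] [-0.9 13.   3.5]
jaw strips y [13.6 22.7 39.2]
body y [25.9 57.7]
30 63.5 31 63.6 32 63.7 33 63.7 34 63.7 35 63.7 36 63.8 37 63.7 38 63.7 39 63.7 40 63.6 41 63.7 42 63.6 43 63.7 44 63.6 45 63.4 
-8 - -6 - -4 - -2 - 0 - 2 - 4 - 6 - 8 - 10 - 12 60.0 14 63.0 16 64.0 18 64.0 20 63.0 22 63.0 24 62.0 26 62.0 28 60.0 30 61.0 32 61.0 34 61.0 36 61.0 38 61.0 40 62.0 42 62.0
```

```bash
python3 jaw.py j2.png >/dev/null
```

```text
(no output)
```

View pics/j2.png

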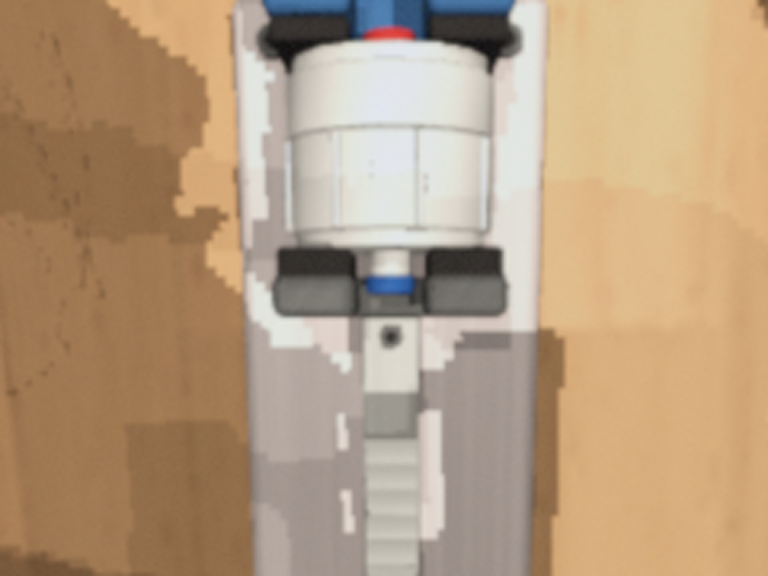

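The groove is gone; only a thin line remains at row 128, and the force climbs while the body length stays fixed. The halves are home. I'll add one last half millimetre, well below 17 N, then let go.

```bash
python3 -m crank '[0,0,0,-0.0005,0,0,0, 0,0,0,-0.001,0,0,0]'
```

```text
time_s: 16.3
eef_pos: [465.0, -61.4, 115.6]
orientation: [-0.002, 0.716, 0.698, 0.002]
wrist_force: [-1.8, 13.4, 4.2]
opening: 0.2
grasp_force: 6.8
```

```bash
python3 -m crank '[0,0,0,-0.0005,0,0,0, 0,0,0,-0.001,0,0,0]'; python3 jaw.py
```

```text
time_s: 16.55
eef_pos: [464.9, -61.7, 115.6]
orientation: [-0.002, 0.716, 0.698, 0.002]
wrist_force: [-1.1, 14.6, 4.0]
opening: 0.7
grasp_force: 7.0
16.6 [464.9 -61.7 115.6] [-0.9 13.7  4.5]
jaw strips y [13.8 22.8 39.3]
body y [25.9 57.7]
30 63.7 31 63.5 32 63.8 33 63.7 34 63.6 35 63.7 36 63.6 37 63.7 38 63.9 39 63.8 40 63.7 41 63.7 42 63.6 43 63.7 44 63.7 45 63.4 
-8 - -6 - -4 - -2 - 0 - 2 - 4 - 6 - 8 - 10 - 12 - 14 63.0 16 64.0 18 64.0 20 63.0 22 63.0 24 62.0 26 62.0 28 59.0 30 61.0 32 61.0 34 61.0 36 61.0 38 61.0 40 62.0 42 61.0
```

```bash
python3 -m crank '[0,0,0,0.02,0,0,0, 0,0,0,0.04,0,0,0, 0,0,0,0.04,0,-0.06,0, 0,0,0,0.04,0,-0.11,0, 0,0,0,0,0,-0.11,0, 0,0,0,-0.1,0,-0.11,0, 0,0,0,-0.2,0,-0.11,0, 0,0,0,-0.2,0,-0.11,0, 0,0,0,-0.2,0,-0.03,0, 0,0,0,-0.2,0,0.04,0, 0,0,0,-0.2,0,0.05,0]'
```

```text
time_s: 17.98
eef_pos: [460.6, -163.3, 87.4]
orientation: [-0.002, 0.717, 0.697, -0.001]
wrist_force: [0.4, 0.8, 0.1]
opening: 0.2
grasp_force: 0.0
```

Tip is above the tab pad. I'll press to about 7 mm below its 79 mm top.

```bash
python3 -m crank '[0,0,0,0,0,0.01,0, 0,0,0,0,0,0.02,0, 0,0,0,0,0,0.026,0, 0,0,0,0,0,0.03,0, 0,0,0,0,0,0.03,0]'; python3 jaw.py
```

```text
time_s: 18.6
eef_pos: [462.6, -165.1, 76.1]
orientation: [0.001, 0.717, 0.697, 0.0]
wrist_force: [0.6, -2.4, 4.2]
opening: 0.5
grasp_force: 1.8
18.65 [ 462.6 -165.    76.1] [ 1.3 -3.   4.8]Traceback (most recent call last):
  File "jaw.py", line 8, in <module>
    st=Q[((abs(Q[:,0]-452)<5)|(abs(Q[:,0]-482)<5))&(Q[:,2]>57)&(Q[:,1]<40)]; print('jaw strips y',np.percentile(st[:,1],[2,50,98]).round(1))
                                                                                                  ~~~~~~~~~~~~~^^^^^^^^^^^^^^^^^^^
    return _quantile_unchecked(
        a, q, axis, out, overwrite_input, method, keepdims, weights)
    return _ureduce(a,
                    func=_quantile_ureduce_func,
    ...<5 lines>...
                    overwrite_input=overwrite_input,
                    method=method)
    r = func(a, **kwargs)
    result = _quantile(arr,
                       quantiles=q,
    ...<2 lines>...
                       out=out,
                       weights=wgt)
    slices_having_nans = np.isnan(arr[-1, ...])
                                  ~~~^^^^^^^^^
IndexError: index -1 is out of bounds for axis 0 with size 0
```

```bash
python3 -m crank '[0,0,0,0,0,0.006,0, 0,0,0,0,0,0.01,0, 0,0,0,0,0,0.011,0, 0,0,0,0,0,0.011,0, 0,0,0,0,0,0.011,0]'
```

```text
time_s: 19.27
eef_pos: [462.9, -166.8, 71.8]
orientation: [0.003, 0.717, 0.697, -0.001]
wrist_force: [-1.0, -8.7, 9.4]
opening: 0.2
grasp_force: 4.8
```

```bash
python3 -m crank '[0,0,0,0,0,0,0, 0,0,0,0,0,-0.05,0, 0,0,0,0,0,-0.12,0, 0,0,0,0,0,-0.2,0, 0,0,0,0.12,0,-0.2,0, 0,0,0,0.26,0,-0.2,0, 0,0,0,0.26,0,-0.2,0, 0,0,0,0.26,0,-0.2,0]'; python3 jaw.py j3.png
```

```text
time_s: 20.27
eef_pos: [465.5, -34.0, 169.1]
orientation: [-0.0, 0.716, 0.698, -0.0]
wrist_force: [0.1, 0.6, 0.4]
opening: 0.6
grasp_force: 0.0
20.325 [465.6 -34.9 169.2] [-0.2  0.   0.4]
jaw strips y [-5.6  4.5 38.8]
body y [26.  57.7]
30 63.5 31 63.7 32 63.9 33 63.7 34 63.7 35 63.8 36 63.7 37 63.5 38 63.7 39 63.8 40 63.7 41 63.8 42 63.7 43 63.6 44 63.7 45 63.7 
-8 - -6 63.0 -4 64.0 -2 64.0 0 64.0 2 63.0 4 63.0 6 62.0 8 63.0 10 - 12 - 14 - 16 - 18 - 20 - 22 - 24 - 26 59.0 28 60.0 30 61.0 32 60.0 34 61.0 36 61.0 38 61.0 40 61.0 42 62.0
```

View pics/j3.png

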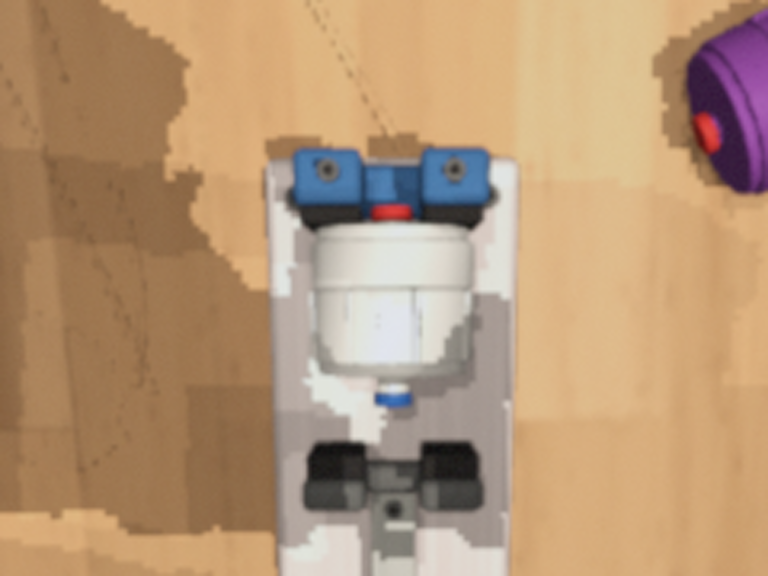

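Jaw is fully back, with its face about 52 mm from the fixed jaw. The closed cassette lies in the cradle at (393,300) against the fixed jaw, and the robot touches nothing.

```bash
python3 -c "
from station import env; print(env.hand_in())"
```

```text
the job is handed in; nothing more can be done
None
```

The unbanded cassette is pressed shut and lying in the cradle, the jaw has sprung fully back after I pressed the release tab, and the job is handed in at about 20 s on the robot's clock (limit 59 s); the hand-in returned no verdict.

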